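# Seat the keyed drive shaft in the mixer base and hold it home

### The arm

A 6-joint arm with a two-finger parallel gripper is mounted at the origin on the work surface. World frame = base frame: x ahead of the robot, y to its left, z up, the work surface at z = 0. Lengths are in m, angles in degrees, forces in N, time in s.
With the tool pointing down it reaches from about 0.25 to 0.725 m from the base axis. Payload 9.7 kg.
Tool frame: the origin (TCP) lies between the finger pads; the fingertips stand 25 mm ahead of it and the grasp point (between the pads) lies 6 mm ahead of it; z points along the fingers, y is the line along which they close (so a half turn about z gives the same grasp; the last joint's range is limited). The gripper opens to 85 mm and grips with 20 to 120 N. Pads are 22 mm wide; open, the fingers measure 114 mm over their backs; the gripper's body (76 mm by 85 mm) begins 54 mm behind the grasp point. The pads swing forward as they close: fully open they stand 13 mm farther back than shut.
Start: joints at [66.005, 4.979, 10.078, 95.1, 0, 90], TCP at [0.224, 0.502, 0.256] pointing down, gripper open.
Joint ranges: [-179.16, 179.16], [-48.56, 103.87], [-65.8, 70.77], [-126.05, 130.52], [-82.76, 87.17], [-180, 180]. Speed limits (degrees/s): [127.2, 127.2, 147.25, 180, 180, 180].

### API

Orientations are given as [roll, pitch, yaw] about the fixed x, y, z axes, in that order (R = Rz(yaw) Ry(pitch) Rx(roll)).
In Python, from workcell import bot gives the robot as it stands.
- The arm moves only by the shell command python3 drive.py FILE [FORCE], which reads ROWS from the file FILE. ROWS is a JSON list of rows, 1 to 5 of them, each an object with the fields dx, dy, dz (the shift in m), spin (a turn about the tool's z in degrees), jaw (the finger opening in m); a field left out counts as zero (the opening has to be given); each row is the pose to reach, as a shift and turn from the pose commanded when the command began, along the tool's axes at that moment; what a row does not reach only later rows make up. A row lasts 1/12 s, in which the tool goes at most 0.0417 m and 7.16 degrees, less where a joint would pass 70% of its speed; a pose out of reach is approached as far as the arm can. The fingers move at their own pace and stop on an object; FORCE is the grip in N (left out, the last holds). Time passes only in rows, so rows that do not move let the fingers close. It prints the time, the measured TCP pose, the force, the opening and the grip force at its end. Input that does not fit is refused with a message, and nothing moves.
- bot.get_obs(): the state, without advancing time (a new reading comes with each control period).
- bot.camera(name): name is "scene" or "top" or "wrist"; returns the picture (400x640x3 uint8, blue, green, red); there is no depth.
- bot.camera_info(name): a dict with "mtx" (3x3 intrinsics, pixels), "extrinsics" (4x4, takes a point from camera to world coordinates). Camera axes: x right, y down, z forward; pixel columns grow to the right and rows downward; lengths in m; the calibration is good to about 2 mm. A picture is of the moment at which its call begins: read the wrist's pose just before it. camera_info takes no time and is no camera call; for the wrist camera it gives the pose at the moment of the call.
- bot.job_done(): hands the job in; it is judged then, once.
The state is a dict: "time": time; "q": joint angles; "qd": joint speeds; "joint_efforts": joint torques, N m; "ee_pos": TCP position; "tcp_rot": TCP orientation; "wrist_force": force on the tool from outside, world axes, zero at the start; "torque": the same for the moment, N m; "opening": finger opening in m; "grasp_force": force on a finger pad.
Only numpy, scipy, OpenCV 4.12 (cv2) and the standard library are available. Lean on these libraries where they do the work, as an engineer would, in place of code of your own. Each camera call takes 0.05 s, during which the arm holds its last target. There are 200 camera calls.

### The job

Fold the blue cover of the white mixer base up until it stands upright, and leave it there. Then take the drive shaft by its black head out of the plywood stand, put its end into the brass hub and, pushing lightly, turn it until its key slips into the slot; keep pushing against the spring until the steel collar sits on the hub's rim. Finish while still gripping the shaft and pressing it home, as for a mate who sets the locking screw, and leave the other things on the bench where they are.

Things in the scene. Friction and masses are not known exactly. Their poses are not given: they have to be found in the camera images.
- machine: white food-mixer base, fixed to the bench, 220 (x) x 190 (y) x 80 mm high; origin at the centre of its underside, z up; yaw up to 17 degrees. Blue control strip on its -x side, cover hinge along its +y side. The brass hub in its top is geared and very stiff: 0.5 N m to turn it, far more than a key dragging on its rim; it stops 0.6 rad either side of straight ahead.
- hub_rim (a point): centre of the brass hub's mouth, on its upright axis, level with its flat rim (92 mm above the bench, 12 mm above the housing); axes as the machine's. Hub 49 mm across, bore 22 mm.
- hub_axis (a point): on the hub's axis at its foot, 52 mm below the rim; axes as the machine's. One slot, 9 mm wide, runs down the bore from the rim over its full depth and reaches 17 mm from the axis. From the axis it points along the machine's +x, turned either way by up to 0.5 rad: its exact direction varies, is not reported, and is found by sight or by turning the key on the rim.
- plunger (a joint): how far (m) the sprung dark steel plunger in the bore is pressed down: 0 at rest, its top 30 mm below the rim; 0.008 when the shaft is fully home; stop at 0.012. It pushes up with 3.5 N at 0 and 9 N at 0.008.
- cover (a joint): angle of the blue cover in rad: 0 is closed flat over the hub, pi/2 (1.57) is standing upright, 2.0 is the stop. It starts ajar, 0.55 to 0.95 rad. The hinge is stiff (0.25 N m) and the cover (0.18 kg) stays at any angle where it is left.
- cover_hinge (a point): middle of the cover's hinge axis, which runs along the machine's x direction, 100 mm above the bench, 80 mm to +y of the machine's centre (105 mm to +y of the hub's axis); axes parallel to the machine's.
- cover_edge (a point): middle of the cover's free edge: centre of a round bead 8 mm thick, 150 mm long, parallel to the hinge and 136 mm from its axis. The panel is 5 mm thick. Closed, the edge lies to -y of the hinge; opening lifts it in an arc up and over towards +y. Pushing the bead from its free side towards the machine's +y (about 5 N) raises the cover.
- stand: plywood block 80 x 80 x 45 mm high, fixed, with one blind hole 22 mm wide and 14 mm deep in the middle of its top, where the shaft stands; origin at the centre of its underside.
- shaft: drive shaft upright in the stand, 88 mm long, 0.2 to 0.4 kg; origin at the centre of its lower end, z up along it; yaw up to 0.9 rad. From the bottom: bare round steel, 20 mm thick, for 18 mm (the first 4 mm taper to 13 mm); the same with a key on its +x side from 18 to 38 mm; a steel collar 44 mm across to 44 mm; a black head to 88 mm.
- shaft_key (a point): middle of the dark key's outer face on the shaft's +x side, 28 mm above the lower end, 15 mm from the axis. The key is 7 mm wide and runs from 18 to 38 mm (its lowest 2 mm narrow to 4 mm). A red stripe on the head's side and a red mark on its top show the key's side.
- shaft_collar (a point): centre of the underside of the shaft's collar, 38 mm above the shaft's lower end; axes as the shaft's. It meets the hub's rim when the shaft is fully home.
- shaft_grip (a point): on the shaft's axis, 70 mm above its lower end (26 mm above the collar's top): where to grip the black head, which is 36 (x) x 26 (y) x 44 mm high, by its flats 26 mm apart along y; axes as the shaft's.
- screw_tray: bystander: yellow tray of screws, 90 x 90 x 35 mm, beside the stand (the two swap places); origin at the centre of its underside
- screwdriver: bystander: screwdriver with a red handle lying on the bench
- wrench: bystander: steel wrench lying on the bench
- grease_jar: bystander: closed jar, 64 mm across, 70 mm high, behind the machine; origin under its centre
- spare_pulley: bystander: aluminium pulley, 70 mm across, 34 mm high, left of the machine; origin under its centre

How it is judged (in metres and radians):
On the way, in this order (a step that is already met when the one before it is completed fails the run):
1. the cover has been folded up to stand upright (value of joint cover between 1.31 and 1.83 rad), for 0.2 s.
2. the shaft has been lifted out of the stand (distance between shaft and stand above 0.06 m), for 0.1 s.
3. the shaft's key has slipped into the hub's slot (horizontal distance between shaft_collar and hub_rim below 0.003 m and z of shaft_collar in the frame of hub_rim below 0.014 m), for 0.05 s.
At the end, for the whole second after the job is handed in: Cover within 15 degrees of upright; shaft in the hub, upright (4.5 degrees), its collar's underside within 2.5 mm of the rim and 3 mm of the axis; fingers still holding it (over 5 N), and it presses on the machine with over 6 N, so that the spring cannot lift it (all of step 1 and horizontal distance between shaft_collar and hub_rim below 0.003 m and z of shaft_collar in the frame of hub_rim below 0.0025 m and angle between shaft's own z axis and vertical below 0.08 rad and contact force between the fingers and shaft above 5 N and contact force between machine and shaft above 6 N); the arm keeps its last pose, push and grip.
It fails at once if the yellow screw tray is pushed more than 30 mm from its place (distance of screw_tray from where it was at the start of the episode above 0.03 m).
It fails at once if the screwdriver is pushed more than 30 mm from its place (distance of screwdriver from where it was at the start of the episode above 0.03 m).
It fails at once if the wrench is pushed more than 30 mm from its place (distance of wrench from where it was at the start of the episode above 0.03 m).
It fails at once if the grease jar is pushed more than 30 mm from its place (distance of grease_jar from where it was at the start of the episode above 0.03 m).
It fails at once if the spare pulley is pushed more than 30 mm from its place (distance of spare_pulley from where it was at the start of the episode above 0.03 m).
It also fails if it takes over 61 s, if anything falls off the work surface, if the arm or the gripper's body presses on something with over 40 N, if the wrist force passes 120 N, or if a joint passes its speed limit or range.

## Working session

There is one attempt and no reset: what is moved stays moved. The work goes in short steps, Python scripts to look and compute and a shell command to move; the robot and the scene stay as the last step left them, time stands still between calls to the robot, and variables do not carry over. Pictures are saved under pics/ and viewed, at most 10 in all, crops included, and the job is handed in when it is done.

```bash
ls; mkdir -p pics; python3 - <<'E'
from workcell import bot
import cv2,numpy as np
np.set_printoptions(precision=4,suppress=True)
o=bot.get_obs();print(o)
for n in("scene","top","wrist"):
    im=bot.camera(n);cv2.imwrite(f"pics/{n}0.png",im);i=bot.camera_info(n);print(n,i["mtx"],i["extrinsics"])
E
```

```text
drive.py
pics
workcell.py
{'time': 0.0, 'q': array([66.0046,  5.0096, 10.033 , 95.0998,  0.0011, 89.9993]), 'qd': array([ 0.0593,  0.0301,  0.0043, -0.0199, -0.0919, -0.0944]), 'joint_efforts': array([ -0.0004, -52.0387,  46.48  ,   0.0164,  -0.    ,  -0.    ]), 'ee_pos': array([0.2236, 0.5023, 0.2556]), 'tcp_rot': array([-179.9236,   -0.0011,  156.0053]), 'wrist_force': array([-0.0811, -0.5715,  0.4451]), 'torque': array([-0.0235,  0.053 ,  0.0483]), 'grasp_force': 0.0, 'opening': 0.08556235131815959}
scene [[435.5751   0.     312.0455]
 [  0.     435.5751 197.68  ]
 [  0.       0.       1.    ]] [[ 0.6224  0.4574 -0.6352  1.2475]
 [ 0.7826 -0.3772  0.4953 -0.5619]
 [-0.013  -0.8053 -0.5927  0.7089]
 [ 0.      0.      0.      1.    ]]
top [[400.4512   0.     319.9256]
 [  0.     400.4512 198.3729]
 [  0.       0.       1.    ]] [[ 0.0287 -0.9786  0.2036  0.3668]
 [-0.9996 -0.0283  0.0051 -0.025 ]
 [ 0.0008 -0.2037 -0.979   1.3393]
 [ 0.      0.      0.      1.    ]]
wrist [[292.0195   0.     321.8693]
 [  0.     292.0195 199.2128]
 [  0.       0.       1.    ]] [[ 0.4074  0.8762  0.2574  0.1589]
 [ 0.9132 -0.3904 -0.1164  0.5319]
 [-0.0015  0.2825 -0.9593  0.3739]
 [ 0.      0.      0.      1.    ]]
```

View pics/scene0.png

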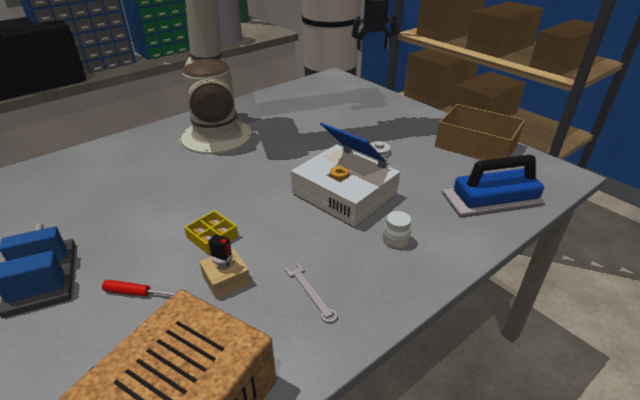

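View pics/top0.png

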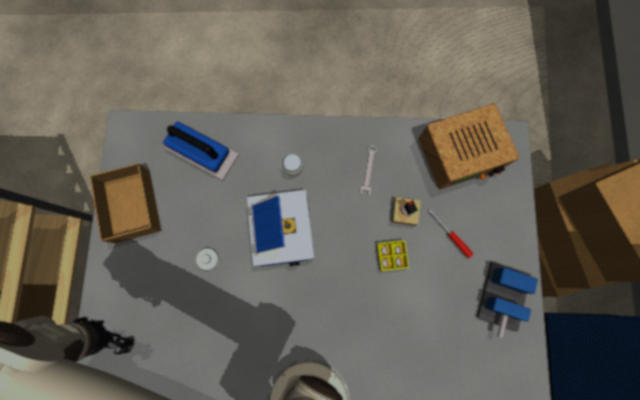

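The scene view shows the white machine (345,180) with the half-open blue cover (355,145) and brass hub (340,173). The stand and shaft are at (222,260), the tray at (212,232), and the wrench, screwdriver, jar and pulley lie around them. In the top view the machine is at (280,228), the hub at (289,226), the stand at (405,210) and the tray at (393,255).

```bash
cat > h.py <<'E'
from workcell import bot
import cv2,numpy as np
np.set_printoptions(precision=4,suppress=True)
def ray(i,uv):
    d=np.linalg.inv(i["mtx"])@np.array([*uv,1.]);T=i["extrinsics"];return T[:3,3],T[:3,:3]@d/np.linalg.norm(d)
def plane(i,uv,z):
    o,d=ray(i,uv);return o+d*(z-o[2])/d[2]
def tri(rs):
    A=sum(np.eye(3)-np.outer(d,d) for o,d in rs);b=sum((np.eye(3)-np.outer(d,d))@o for o,d in rs)
    p=np.linalg.solve(A,b);return p,[np.linalg.norm((np.eye(3)-np.outer(d,d))@(p-o)) for o,d in rs]
def proj(i,p):
    T=np.linalg.inv(i["extrinsics"]);c=i["mtx"]@(T[:3,:3]@np.asarray(p)+T[:3,3]);return c[:2]/c[2]
def blobs(im,lo,hi,box=None,amin=5):
    m=cv2.inRange(cv2.cvtColor(im,cv2.COLOR_BGR2HSV),np.array(lo),np.array(hi))
    if box: 
        k=np.zeros_like(m);x0,y0,x1,y1=box;k[y0:y1,x0:x1]=1;m*=k
    n,l,s,c=cv2.connectedComponentsWithStats(m)
    return m,sorted([(s[j,4],c[j],s[j,:4],(l==j)) for j in range(1,n) if s[j,4]>=amin],key=lambda a:-a[0])
E
python3 - <<'E'
from h import *
S=cv2.imread("pics/scene0.png");T=cv2.imread("pics/top0.png")
def show(n,im,lo,hi,box):
    m,b=blobs(im,lo,hi,box)
    for a in b[:3]:print(n,a[0],a[1],a[2])
    return b
show("hubS",S,(10,120,80),(25,255,255),(320,150,365,190))
show("hubT",T,(10,100,60),(28,255,255),(275,210,305,240))
for n,im,bx in(("covS",S,(300,110,410,180)),("covT",T,(245,190,300,260))):
    b=show(n,im,(105,120,40),(125,255,255),bx)
    c=cv2.findContours(b[0][3].astype(np.uint8),0,2)[0][0];print(cv2.approxPolyDP(c,2.5,True)[:,0].tolist())
for n,im,bx in(("whS",S,(280,140,410,230)),("whT",T,(235,180,325,280))):
    b=show(n,im,(0,0,120),(180,45,255),bx)
    c=cv2.convexHull(cv2.findContours(b[0][3].astype(np.uint8),0,2)[0][0]);print(cv2.approxPolyDP(c,2.5,True)[:,0].tolist())
show("redS",S,(0,150,80),(8,255,255),(195,225,250,275));show("redT",T,(0,120,60),(10,255,255),(385,190,425,225))
a=cv2.resize(S[110:300,180:420],None,fx=2.5,fy=2.5,interpolation=2)[:,:600];b=cv2.resize(T[180:280,240:430],None,fx=3.15,fy=3.15,interpolation=2)[:,:600]
cv2.imwrite("pics/c1.png",cv2.resize(np.vstack([a,b[:,:600] if b.shape[1]>=600 else cv2.copyMakeBorder(b,0,0,0,600-b.shape[1],0)]),None,fx=.75,fy=.75))
E
```

```text
hubS 197 [338.8122 172.3249] [330 166  19  15]
hubT 141 [288.5957 225.5461] [283 219  12  15]
covS 632 [352.8608 141.3244] [320 123  65  39]
[[320, 123], [343, 144], [384, 161], [366, 140]]
covT 1281 [267.8618 224.7198] [253 197  31  55]
[[278, 197], [253, 206], [257, 251], [283, 245]]
whS 6157 [342.2425 186.9881] [280 140 130  90]
whS 87 [364.8851 156.9655] [352 151  26  13]
[[409, 140], [409, 223], [389, 229], [280, 229], [280, 160], [336, 144]]
whT 2463 [288.9074 229.294 ] [246 189  70  77]
whT 327 [254.1009 274.7982] [235 264  42  16]
whT 158 [251.3924 231.3418] [248 215   8  35]
[[306, 189], [315, 256], [253, 265], [246, 197]]
redS 19 [223.3684 240.2632] [221 239   6   4]
redT 16 [410.1875 202.6875] [408 201   5   4]
```

View pics/c1.png

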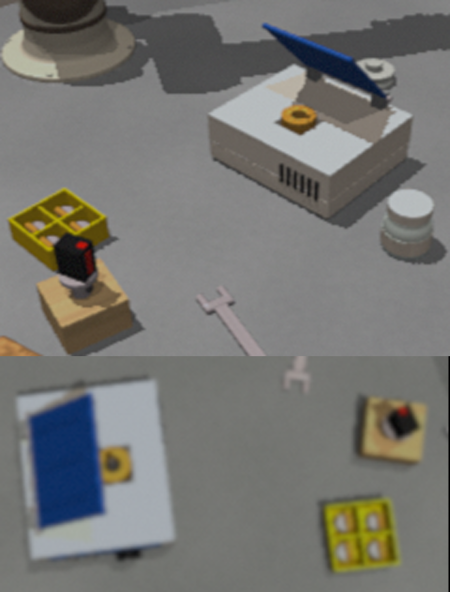

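The crops show the cover panel ajar (upper panel, about (325,60)) with the hub in front of it, and the shaft's head with its red mark at (82,243). In the lower panel the hub is at (117,465) and the shaft head at (403,420).

```bash
python3 - <<'E'
from h import *
s=bot.camera_info("scene");t=bot.camera_info("top")
print("hub tri",tri([ray(s,(338.8,172.3)),ray(t,(288.6,225.5))]),plane(s,(338.8,172.3),.090),plane(t,(288.6,225.5),.090))
print("red tri",tri([ray(s,(223.4,240.3)),ray(t,(410.2,202.7))]))
W=[plane(t,c,.08) for c in((306,189),(315,256),(253,265),(246,197))];print("top corners\n",np.array(W),np.mean(W,0))
for i in range(4):
    d=W[(i+1)%4]-W[i];print(np.linalg.norm(d),np.degrees(np.arctan2(d[1],d[0])))
cs=[(320,123),(343,144),(384,161),(366,140)];ct=[(278,197),(253,206),(257,251),(283,245)]
for a in cs:
    for b in ct:
        p,r=tri([ray(s,a),ray(t,b)])
        if max(r)<.008: print(a,b,p,r[0])
E
```

```text
hub tri (array([0.5381, 0.0789, 0.0878]), [np.float64(0.0016863662048163678), np.float64(0.001686366204816336)]) [0.5414 0.0782 0.09  ] [0.5368 0.0773 0.09  ]
red tri (array([ 0.6152, -0.2988,  0.1194]), [np.float64(0.000542204671902947), np.float64(0.0005422046719029452)])
top corners
 [[ 0.6583  0.0273  0.08  ]
 [ 0.4448 -0.0084  0.08  ]
 [ 0.4116  0.1831  0.08  ]
 [ 0.6264  0.2191  0.08  ]] [0.5353 0.1053 0.08  ]
0.21648566499391209 -170.49933660269843
0.1943664340077691 99.84382770244771
0.21779776002551354 9.519803246259274
0.19443576021001704 -80.54293757752379
(320, 123) (283, 245) [0.4646 0.0803 0.2014] 0.0016080451259172855
(343, 144) (257, 251) [0.4537 0.17   0.1028] 0.0003959663014268711
(384, 161) (253, 206) [0.5931 0.1904 0.1048] 3.423706554451818e-05
(366, 140) (278, 197) [0.6046 0.1036 0.2025] 0.0012577291376320088
```

Measured: machine yaw is about 9.7° and the cover angle about 0.83 rad. The bead's middle is at (0.535, 0.092, 0.202) and the hub at about (0.539, 0.080). I'll go to the free side of the bead with the fingers shut.

```bash
echo '[{"dx":-0.033, "dy":-0.02, "dz":-0.01, "jaw":0}, {"dx":-0.066, "dy":-0.04, "dz":-0.02, "jaw":0}, {"dx":-0.1, "dy":-0.06, "dz":-0.03, "jaw":0}, {"dx":-0.133, "dy":-0.08, "dz":-0.03, "jaw":0}, {"dx":-0.167, "dy":-0.1, "dz":-0.03, "jaw":0}]' > path.dat && python3 drive.py path.dat 40; echo '[{"dx":-0.033, "dy":-0.02, "jaw":0}, {"dx":-0.066, "dy":-0.04, "jaw":0}, {"dx":-0.1, "dy":-0.06, "jaw":0}, {"dx":-0.133, "dy":-0.08, "jaw":0}, {"dx":-0.167, "dy":-0.1, "jaw":0}]' > path.dat && python3 drive.py path.dat; echo '[{"dx":-0.033, "dy":-0.02, "spin":7, "jaw":0}, {"dx":-0.066, "dy":-0.04, "spin":14, "jaw":0}, {"dx":-0.1, "dy":-0.06, "spin":21, "jaw":0}, {"dx":-0.133, "dy":-0.075, "spin":28, "jaw":0}, {"dx":-0.136, "dy":-0.078, "spin":35, "jaw":0}]' > path.dat && python3 drive.py path.dat; echo '[{"spin":7, "jaw":0}, {"spin":14, "jaw":0}, {"spin":21.3, "jaw":0}, {"spin":21.3, "jaw":0}]' > path.dat && python3 drive.py path.dat
```

```text
time: 0.57
ee_pos: [0.3362, 0.3418, 0.2868]
tcp_rot: [180.0, 0.0, 156.0]
wrist_force: [0.8, 0.6, -1.1]
opening: 0.0256
grasp_force: 0.0
time: 0.98
ee_pos: [0.448, 0.1821, 0.2863]
tcp_rot: [180.0, 0.0, 156.0]
wrist_force: [0.0, 0.7, -0.1]
opening: -0.0002
grasp_force: 0.0
time: 1.4
ee_pos: [0.5426, 0.0534, 0.2848]
tcp_rot: [-179.9, 0.0, 120.4]
wrist_force: [1.0, 1.0, -0.4]
opening: 0.0
grasp_force: 0.0
time: 1.73
ee_pos: [0.54, 0.0572, 0.2859]
tcp_rot: [-180.0, -0.0, 99.4]
wrist_force: [-0.1, 0.2, 0.5]
opening: 0.0003
grasp_force: 0.0
```

```bash
echo '[{"dz":0.04, "jaw":0}, {"dz":0.08, "jaw":0}, {"dz":0.08, "jaw":0}]' > path.dat && python3 drive.py path.dat; echo '[{"dx":0.015, "jaw":0}, {"dx":0.03, "dz":-0.005, "jaw":0}, {"dx":0.045, "dz":-0.01, "jaw":0}, {"dx":0.06, "dz":-0.015, "jaw":0}, {"dx":0.075, "dz":-0.02, "jaw":0}]' > path.dat && python3 drive.py path.dat; echo '[{"dx":0.012, "jaw":0}, {"dx":0.024, "jaw":0}, {"dx":0.034, "jaw":0}, {"dx":0.036, "jaw":0}, {"dx":0.036, "jaw":0}]' > path.dat && python3 drive.py path.dat
python3 - <<'E'
from h import *
S=bot.camera("scene");T=bot.camera("top");cv2.imwrite("pics/s2.png",S);cv2.imwrite("pics/t2.png",T)
a=cv2.resize(S[90:250,270:430],None,fx=2.5,fy=2.5);b=cv2.resize(T[160:320,200:360],None,fx=2.5,fy=2.5)
cv2.imwrite("pics/c2.png",np.hstack([a,b]))
E
```

```text
time: 1.98
ee_pos: [0.5362, 0.0571, 0.1972]
tcp_rot: [-179.2, -0.1, 99.9]
wrist_force: [-0.2, -0.1, -2.2]
opening: 0.0003
grasp_force: 0.0
time: 2.4
ee_pos: [0.5279, 0.1316, 0.2295]
tcp_rot: [179.8, 0.1, 99.9]
wrist_force: [1.4, -3.3, 2.0]
opening: -0.0001
grasp_force: 1.5
time: 2.82
ee_pos: [0.521, 0.1674, 0.226]
tcp_rot: [-180.0, -0.0, 99.8]
wrist_force: [-0.1, -1.1, 0.4]
opening: 0.0001
grasp_force: 0.0
```

View pics/c2.png

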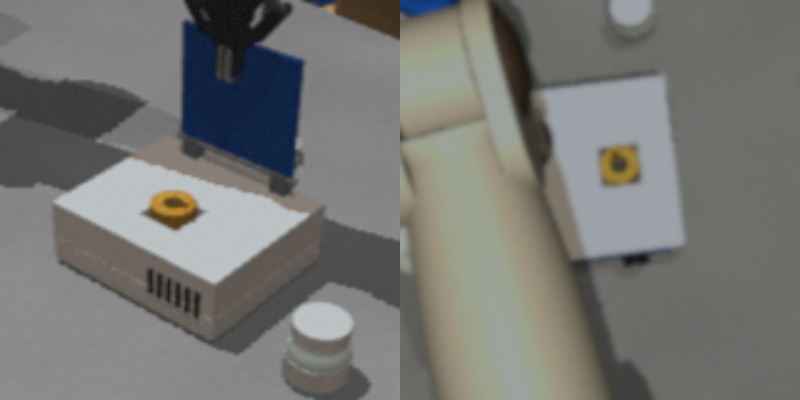

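The left panel shows the cover standing about upright with its top corners at (182,22) and (303,60). In the right panel the hub is clear at (620,163). I'll back off and look down at the hub with the wrist camera from two places.

```bash
echo '[{"dx":-0.035, "jaw":0}, {"dx":-0.07, "jaw":0}, {"dx":-0.11, "jaw":0}, {"dx":-0.15, "dz":0.035, "jaw":0}, {"dx":-0.15, "dz":0.035, "jaw":0}]' > path.dat && python3 drive.py path.dat;echo '[{"dy":-0.03, "jaw":0}, {"dy":-0.03, "jaw":0}, {"dy":-0.03, "jaw":0}]' > path.dat && python3 drive.py path.dat
cat > hub.py <<'E'
from h import *
import sys
i=bot.camera_info("wrist");im=bot.camera("wrist");n=sys.argv[1];cv2.imwrite(f"pics/{n}.png",im)
m,b=blobs(im,(8,90,40),(30,255,255),amin=100)
for a in b[:4]:print(a[0],a[1],a[2])
np.savez(f"{n}.npz",m=i["mtx"],e=i["extrinsics"])
print("plane",plane(i,b[0][1],.092))
E
python3 hub.py w1; echo '[{"dy":0.03, "jaw":0}, {"dy":0.06, "jaw":0}, {"dy":0.06, "jaw":0}, {"dy":0.06, "jaw":0}]' > path.dat && python3 drive.py path.dat; python3 hub.py w2
python3 - <<'E'
from h import *
S=cv2.imread("pics/s2.png");i=bot.camera_info("scene")
for a in(1.31,1.57,1.83):
  for sx in(-.075,.075):
    p=np.array([.5215,.184,.1])+sx*np.array([.986,.168,0])+.136*np.array([-np.sin(np.radians(-9.7))*-1*np.cos(a)*-1*-1,-.986*np.cos(a),np.sin(a)])
    print(a,proj(i,p))
S=bot.camera("scene");m,b=blobs(S,(105,120,30),(125,255,255),(320,80,420,180));c=cv2.findContours(b[0][3].astype(np.uint8),0,2)[0][0];print(cv2.approxPolyDP(c,2.5,True)[:,0].tolist())
a=cv2.imread("pics/w1.png");b=cv2.imread("pics/w2.png");cv2.imwrite("pics/w12.png",np.hstack([cv2.resize(x,(400,250),interpolation=3) for x in(a,b)]))
E
```

```text
time: 3.33
ee_pos: [0.5462, 0.0148, 0.1884]
tcp_rot: [-179.9, 0.0, 99.5]
wrist_force: [-0.6, -0.6, -1.5]
opening: -0.0002
grasp_force: 0.0
time: 3.58
ee_pos: [0.5161, 0.0133, 0.1912]
tcp_rot: [-180.0, -0.0, 99.6]
wrist_force: [0.5, -0.2, 0.1]
opening: 0.0
grasp_force: 0.0
3186 [365.6048 123.494 ] [332  89  68  70]
plane [0.5372 0.0826 0.092 ]
time: 3.97
ee_pos: [0.5774, 0.0247, 0.1904]
tcp_rot: [-179.9, -0.0, 99.8]
wrist_force: [-0.3, -0.8, 0.6]
opening: -0.0001
grasp_force: 0.0
2798 [278.648  123.8417] [247  90  67  69]
plane [0.5366 0.0832 0.092 ]
1.31 [331.7223 103.1584]
1.31 [379.1897 119.7948]
1.57 [343.1092  98.7293]
1.57 [390.973  114.8637]
1.83 [354.139   97.6065]
1.83 [402.1237 113.4186]
[[350, 101], [350, 125], [358, 134], [348, 144], [385, 160], [390, 114]]
```

View pics/w12.png

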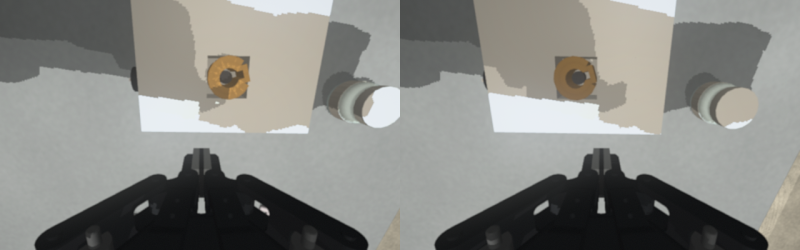

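Both wrist views show the brass hub (at (229,77) and (575,77)) with its slot notch pointing right, about the machine's +x. Next I'll fit the outline for the hub's centre and get the slot direction from the non-brass pixels near r = 14 mm.

```bash
python3 - <<'E'
from h import *
rs=[];D=[]
for n in("w1","w2"):
    f=np.load(n+".npz");i=dict(mtx=f["m"],extrinsics=f["e"]);im=cv2.imread(f"pics/{n}.png")
    m,b=blobs(im,(8,90,40),(30,255,255),amin=100)
    c=cv2.findContours(b[0][3].astype(np.uint8),0,2)[0][0]
    h=cv2.convexHull(c);e=cv2.fitEllipse(h);print(n,e)
    rs.append(ray(i,e[0]));D.append((i,im,e))
    print(plane(i,e[0],.092))
p,r=tri(rs);print(p,r)
for i,im,e in D:
    c=plane(i,e[0],p[2] if False else .092)
    hsv=cv2.cvtColor(im,cv2.COLOR_BGR2HSV)
    for rr in(.013,.0145,.016):
        s=[]
        for a in range(-90,110,6):
            u,v=proj(i,c+rr*np.array([np.cos(np.radians(a)),np.sin(np.radians(a)),0]));s.append(int(hsv[int(round(v)),int(round(u)),2]))
        print(rr,dict(zip(range(-90,110,6),s)))
a=[cv2.resize(im[int(e[0][1])-38:int(e[0][1])+38,int(e[0][0])-38:int(e[0][0])+38],(400,400),interpolation=2) for i,im,e in D]
cv2.imwrite("pics/hubz.png",np.hstack(a))
E
```

```text
w1 ((365.91925048828125, 123.16436004638672), (68.04529571533203, 70.46165466308594), 21.97547721862793)
[0.5373 0.0828 0.092 ]
w2 ((279.778564453125, 124.02745819091797), (65.97752380371094, 69.78994750976562), 149.4964599609375)
[0.5374 0.0832 0.092 ]
[0.5374 0.083  0.0915] [np.float64(0.00016224572504133577), np.float64(0.0001622457250413508)]
0.013 {-90: 131, -84: 128, -78: 140, -72: 187, -66: 184, -60: 172, -54: 172, -48: 177, -42: 175, -36: 191, -30: 189, -24: 173, -18: 169, -12: 176, -6: 180, 0: 138, 6: 99, 12: 90, 18: 90, 24: 89, 30: 89, 36: 90, 42: 151, 48: 182, 54: 183, 60: 178, 66: 177, 72: 188, 78: 190, 84: 187, 90: 175, 96: 180, 102: 191, 108: 189}
0.0145 {-90: 133, -84: 132, -78: 149, -72: 192, -66: 180, -60: 182, -54: 183, -48: 181, -42: 183, -36: 195, -30: 191, -24: 181, -18: 185, -12: 194, -6: 194, 0: 168, 6: 102, 12: 89, 18: 90, 24: 89, 30: 89, 36: 100, 42: 158, 48: 175, 54: 190, 60: 188, 66: 175, 72: 173, 78: 172, 84: 173, 90: 170, 96: 172, 102: 177, 108: 187}
0.016 {-90: 133, -84: 132, -78: 161, -72: 191, -66: 177, -60: 186, -54: 191, -48: 179, -42: 173, -36: 182,
[... 499 characters left out ...]
4: 133, 90: 132, 96: 131, 102: 132, 108: 131}
0.0145 {-90: 133, -84: 133, -78: 133, -72: 133, -66: 133, -60: 132, -54: 132, -48: 133, -42: 132, -36: 132, -30: 132, -24: 132, -18: 132, -12: 131, -6: 133, 0: 129, 6: 137, 12: 151, 18: 150, 24: 149, 30: 150, 36: 125, 42: 127, 48: 133, 54: 133, 60: 134, 66: 132, 72: 131, 78: 134, 84: 132, 90: 131, 96: 132, 102: 132, 108: 132}
0.016 {-90: 132, -84: 132, -78: 132, -72: 132, -66: 132, -60: 133, -54: 131, -48: 132, -42: 132, -36: 132, -30: 131, -24: 132, -18: 132, -12: 132, -6: 133, 0: 131, 6: 116, 12: 148, 18: 147, 24: 147, 30: 146, 36: 121, 42: 130, 48: 132, 54: 133, 60: 131, 66: 131, 72: 130, 78: 131, 84: 130, 90: 130, 96: 130, 102: 130, 108: 130}
```

View pics/hubz.png

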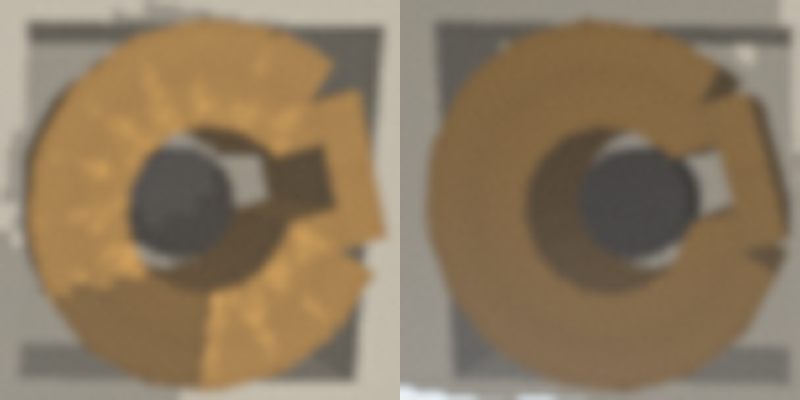

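The zooms show the bore, with the slot pointing right at about 21° world azimuth (gap from 3° to 39°). The outline bulges beside the slot and biases the ellipse, so I'll refit the axis from the bore edge and the clean part of the outer edge.

```bash
cat > fit.py <<'E'
from h import *
def circ(P):
    P=np.array(P)
    for _ in range(4):
        A=np.c_[2*P,np.ones(len(P))];s=np.linalg.lstsq(A,(P**2).sum(1),rcond=None)[0];r=np.sqrt(s[2]+s[:2]@s[:2]);e=np.hypot(*(P-s[:2]).T)-r;P=P[abs(e)<max(2*e.std(),2e-4)]
    return s[:2],r,len(P),e.std()
E
python3 - <<'E'
from fit import *
for n in("w1","w2"):
    f=np.load(n+".npz");i=dict(mtx=f["m"],extrinsics=f["e"]);im=cv2.imread(f"pics/{n}.png")
    hsv=cv2.cvtColor(im,cv2.COLOR_BGR2HSV).astype(np.float32);c=np.array([.5384,.0816,.092])
    for nm,lo,hi,az in(("bore",.008,.015,range(65,345,4)),("outer",.020,.029,range(75,300,4))):
        P=[]
        for a in az:
            d=np.array([np.cos(np.radians(a)),np.sin(np.radians(a)),0]);R=np.arange(lo,hi,.0002)
            uv=np.array([proj(i,c+q*d) for q in R],np.float32)
            px=cv2.remap(hsv[...,1:],uv[:,0],uv[:,1],1)[:,0] if False else np.array([cv2.getRectSubPix(hsv[...,2 if nm=="bore" else 1].copy(),(1,1),(float(u),float(v)))[0,0] for u,v in uv])
            g=np.gradient(cv2.GaussianBlur(px.reshape(-1,1),(1,7),1.5)[:,0]);g=g if nm=="bore" else -g
            k=g[3:-3].argmax()+3
            if g[k]>1.5:P.append((c+R[k]*d)[:2])
        print(n,nm,circ(P))
E
```

```text
w1 bore (array([0.5377, 0.0819]), np.float64(0.010970498197464982), 56, np.float64(9.478420991864e-05))
w1 outer (array([0.5372, 0.082 ]), np.float64(0.024535280180500715), 52, np.float64(0.00018532245235453266))
w2 bore (array([0.5375, 0.0819]), np.float64(0.010982904195245214), 54, np.float64(0.0001168813405658948))
w2 outer (array([0.5375, 0.0819]), np.float64(0.02454016241186841), 54, np.float64(0.00018201605736627169))
```

The hub axis is at (0.5375, 0.0819), and the fitted radii confirm rim height 0.092. Next I'll look at the shaft.

```bash
echo '[{"dx":-0.035, "dy":-0.01, "dz":-0.02, "jaw":0.08}, {"dx":-0.07, "dy":-0.02, "dz":-0.04, "jaw":0.08}, {"dx":-0.105, "dy":-0.03, "dz":-0.06, "jaw":0.08}, {"dx":-0.14, "dy":-0.04, "dz":-0.08, "jaw":0.08}, {"dx":-0.175, "dy":-0.05, "dz":-0.08, "jaw":0.08}]' > path.dat && python3 drive.py path.dat >/dev/null; echo '[{"dx":-0.035, "dy":-0.01, "jaw":0.08}, {"dx":-0.07, "dy":-0.02, "jaw":0.08}, {"dx":-0.105, "dy":-0.03, "jaw":0.08}, {"dx":-0.14, "dy":-0.04, "jaw":0.08}, {"dx":-0.14, "dy":-0.04, "jaw":0.08}]' > path.dat && python3 drive.py path.dat ; echo '[{"spin":7, "jaw":0.08}, {"spin":14, "jaw":0.08}, {"spin":21, "jaw":0.08}, {"spin":28, "jaw":0.08}, {"spin":35, "jaw":0.08}]' > path.dat && python3 drive.py path.dat>/dev/null; echo '[{"spin":7, "jaw":0.08}, {"spin":14, "jaw":0.08}, {"spin":21, "jaw":0.08}, {"spin":28, "jaw":0.08}, {"spin":35, "jaw":0.08}]' > path.dat && python3 drive.py path.dat>/dev/null; echo '[{"spin":7, "jaw":0.08}, {"spin":14, "jaw":0.08}, {"spin":21, "jaw":0.08}, {"spin":28, "jaw":0.08}, {"spin":29.7, "jaw":0.08}]' > path.dat && python3 drive.py path.dat; echo '[{"jaw":0.08}, {"jaw":0.08}]' > path.dat && python3 drive.py path.dat
python3 - <<'E'
from fit import *
i=bot.camera_info("wrist");im=bot.camera("wrist");cv2.imwrite("pics/w3.png",im);np.savez("w3.npz",m=i["mtx"],e=i["extrinsics"])
print(bot.get_obs()["ee_pos"],i["extrinsics"])
for nm,lo,hi in(("black",(0,0,0),(180,255,45)),("red",(0,150,60),(8,255,255))):
    for a in blobs(im,lo,hi,amin=30)[1][:5]:print(nm,a[0],a[1],a[2])
# slot with the refined axis
f=np.load("w1.npz");j=dict(mtx=f["m"],extrinsics=f["e"]);v=cv2.imread("pics/w1.png").max(2)
for r in(.0125,.014,.0155):
    s=np.array([cv2.getRectSubPix(v,(1,1),tuple(float(x) for x in proj(j,np.array([.5375+r*np.cos(t),.0819+r*np.sin(t),.092]))))[0,0] for t in np.radians(np.arange(-30,80))]);k=np.where(s<130)[0]-30;print(r,k.min(),k.max(),len(k))
E
```

```text
time: 4.9
ee_pos: [0.5388, -0.3067, 0.2713]
tcp_rot: [-180.0, 0.1, 99.5]
wrist_force: [0.0, 0.4, -0.1]
opening: 0.0798
grasp_force: 0.0
time: 6.15
ee_pos: [0.5401, -0.3011, 0.2722]
tcp_rot: [180.0, -0.1, -0.4]
wrist_force: [0.4, 0.5, -0.8]
opening: 0.0802
grasp_force: 0.0
time: 6.32
ee_pos: [0.5403, -0.3013, 0.272]
tcp_rot: [180.0, -0.0, 0.1]
wrist_force: [-0.6, -0.4, -0.5]
opening: 0.0801
grasp_force: 0.0
[ 0.5403 -0.3014  0.2719] [[ 0.0011 -0.9593 -0.2826  0.6131]
 [-1.     -0.0009 -0.0009 -0.3009]
 [ 0.0007  0.2826 -0.9593  0.3902]
 [ 0.      0.      0.      1.    ]]
black 42638 [329.1644 352.7454] [  7 251 633 149]
red 1140 [460.6561 201.2693] [435 170  51  61]
red 82 [319.1585 110.1585] [314 104  11  13]
0.0125 5 44 40
0.014 7 42 36
0.0155 9 41 33
```

View pics/w3.png

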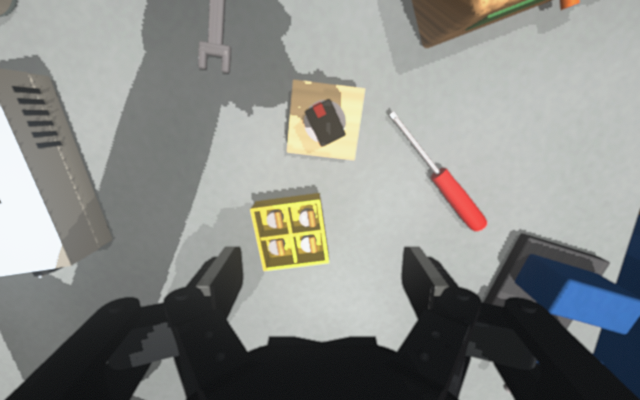

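The view shows the stand at (326,120). The black head is at (325,122), with its red mark at (319,110), so the key points up and left, at a yaw of about +27°. The tray is at (290,230). I'll measure the head from here and from a second place.

```bash
cat > head.py <<'E'
from h import *
import sys
n=sys.argv[1];box=tuple(map(int,sys.argv[2:6]))
if len(sys.argv)>6:
    i=bot.camera_info("wrist");im=bot.camera("wrist");cv2.imwrite(f"pics/{n}.png",im);np.savez(n+".npz",m=i["mtx"],e=i["extrinsics"])
else:
    f=np.load(n+".npz");i=dict(mtx=f["m"],extrinsics=f["e"]);im=cv2.imread(f"pics/{n}.png")
m=blobs(im,(0,0,0),(180,255,75),box)[0]|blobs(im,(0,150,60),(10,255,255),box)[0]|blobs(im,(170,150,60),(180,255,255),box)[0]
m=cv2.morphologyEx(m,2,np.ones((3,3)))
k=max(cv2.findContours(m,0,1)[0],key=cv2.contourArea);P=np.array([plane(i,p,.119)[:2] for p in k[:,0]],np.float32)
q=cv2.minAreaRect(P*1000);print("rect mm",q,"px",cv2.minAreaRect(k)[0]);r=blobs(im,(0,150,60),(10,255,255),box)[1][0];print("red",r[1],plane(i,r[1],.119))
# stand by its bright wood
w=blobs(im,(8,50,110),(32,255,255),tuple(np.add(box,(-20,-20,20,20))))[1][0]
kk=cv2.findContours(w[3].astype(np.uint8),0,1)[0][0];S=np.array([plane(i,p,.045)[:2] for p in kk[:,0]],np.float32);print("stand",cv2.minAreaRect(S*1000))
E
python3 head.py w3 295 85 360 155; echo '[{"dx":-0.03, "jaw":0.08}, {"dx":-0.06, "jaw":0.08}, {"dx":-0.06, "jaw":0.08}, {"dx":-0.06, "jaw":0.08}]' > path.dat && python3 drive.py path.dat>/dev/null; python3 - <<'E'
from h import *
print(proj(bot.camera_info("wrist"),[.613,-.307,.119]))
E
```

```text
rect mm ((615.6328125, -298.6316833496094), (8.856783866882324, 6.552587985992432), 22.811861038208008) px (319.0689697265625, 110.17240142822266)
red [319.1585 110.1585] [ 0.6157 -0.2987  0.119 ]
stand ((604.887939453125, -303.43817138671875), (80.81507873535156, 81.29613494873047), 83.05859375)
[328.2461  37.2692]
```

```bash
sed -i 's/(180,255,75)/(180,110,105)/' head.py; python3 head.py w3 299 90 352 150; python3 head.py w4 295 5 360 75 1; python3 - <<'E'
import cv2
a=cv2.imread("pics/w3.png")
h=cv2.cvtColor(a,cv2.COLOR_BGR2HSV);print(h[122,300:352:3,2],h[122,300:352:3,1])
E
```

```text
rect mm ((605.1359252929688, -303.64288330078125), (33.812660217285156, 24.98731231689453), 26.359949111938477) px (324.8000183105469, 122.10001373291016)
red [319.1585 110.1585] [ 0.6157 -0.2987  0.119 ]
stand ((604.887939453125, -303.43817138671875), (80.81507873535156, 81.29613494873047), 83.05859375)
rect mm ((602.4539794921875, -303.6075439453125), (37.973793029785156, 26.202308654785156), 25.1304874420166) px (323.75665283203125, 50.349578857421875)
red [318.3684  33.4737] [ 0.6158 -0.2988  0.119 ]
[244 173 141 101  78  80  80  80  80  86  83  83  80  88 168 202 245 245] [79 78 18 28 39 41 45 41 45 36 40 43 38 38 17 43 58 59]Traceback (most recent call last):
  File "head.py", line 13, in <module>
    w=blobs(im,(8,50,110),(32,255,255),tuple(np.add(box,(-20,-20,20,20))))[1][0]
      ~~~~~~~~~~~~~~~~~~~~~~~~~~~~~~~~~~~~~~~~~~~~~~~~~~~~~~~~~~~~~~~~~~~~~~~^^^
IndexError: list index out of range
```

Both views agree: the head's centre is (0.605, -0.3036), its top is at 0.119 and its yaw about 25.5°. I'll go over it.

```bash
echo '[{"dx":0.03, "spin":-7, "jaw":0.07}, {"dx":0.06, "dz":0.02, "spin":-14, "jaw":0.07}, {"dx":0.095, "dy":0.001, "dz":0.04, "spin":-21, "jaw":0.07}, {"dx":0.125, "dy":0.002, "dz":0.06, "spin":-25.5, "jaw":0.07}, {"dx":0.125, "dy":0.0023, "dz":0.09, "spin":-25.5, "jaw":0.07}]' > path.dat && python3 drive.py path.dat; echo '[{"dz":0.01, "jaw":0.06}, {"dz":0.01, "jaw":0.06}, {"dz":0.01, "jaw":0.06}, {"dz":0.01, "jaw":0.06}]' > path.dat && python3 drive.py path.dat
```

```text
time: 7.17
ee_pos: [0.6113, -0.3035, 0.179]
tcp_rot: [179.9, -0.1, 26.0]
wrist_force: [1.0, -1.1, -1.0]
opening: 0.0696
grasp_force: 0.0
time: 7.5
ee_pos: [0.6056, -0.3043, 0.1741]
tcp_rot: [179.9, -0.1, 25.5]
wrist_force: [0.2, 0.1, 1.0]
opening: 0.06
grasp_force: 0.0
```

```bash
echo '[{"dy":-0.001, "dz":0.03, "jaw":0.06}, {"dy":-0.001, "dz":0.05, "jaw":0.06}, {"dy":-0.001, "dz":0.067, "jaw":0.06}, {"dy":-0.001, "dz":0.067, "jaw":0.06}, {"dy":-0.001, "dz":0.067, "jaw":0.06}]' > path.dat && python3 drive.py path.dat; echo '[{"jaw":0}, {"jaw":0}, {"jaw":0}, {"jaw":0}, {"jaw":0}]' > path.dat && python3 drive.py path.dat 80; echo '[{"jaw":0}, {"jaw":0}, {"jaw":0}]' > path.dat && python3 drive.py path.dat
```

```text
time: 7.92
ee_pos: [0.605, -0.3034, 0.1061]
tcp_rot: [179.9, -0.0, 25.5]
wrist_force: [-0.4, 0.4, 0.8]
opening: 0.0598
grasp_force: 0.0
time: 8.33
ee_pos: [0.6058, -0.3035, 0.1066]
tcp_rot: [179.9, -0.1, 25.5]
wrist_force: [-0.9, 0.4, 6.5]
opening: 0.0254
grasp_force: 78.3
time: 8.58
ee_pos: [0.6058, -0.3035, 0.1066]
tcp_rot: [179.9, -0.1, 25.5]
wrist_force: [-0.9, 0.4, 6.6]
opening: 0.0253
grasp_force: 78.3
```

```bash
echo '[{"dz":-0.02, "jaw":0}, {"dz":-0.055, "jaw":0}, {"dz":-0.095, "jaw":0}, {"dz":-0.13, "jaw":0}, {"dz":-0.15, "jaw":0}]' > path.dat && python3 drive.py path.dat; echo '[{"dx":0.01, "dy":-0.035, "jaw":0}, {"dx":0.02, "dy":-0.073, "jaw":0}, {"dx":0.031, "dy":-0.111, "jaw":0}, {"dx":0.042, "dy":-0.149, "jaw":0}, {"dx":0.052, "dy":-0.187, "jaw":0}]' > path.dat && python3 drive.py path.dat;  echo '[{"dx":0.01, "dy":-0.038, "jaw":0}, {"dx":0.021, "dy":-0.076, "jaw":0}, {"dx":0.031, "dy":-0.114, "jaw":0}, {"dx":0.042, "dy":-0.152, "jaw":0}, {"dx":0.051, "dy":-0.188, "jaw":0}]' > path.dat && python3 drive.py path.dat; echo '[{"spin":0.8, "jaw":0}, {"spin":0.8, "jaw":0}, {"spin":0.8, "jaw":0}, {"spin":0.8, "jaw":0}]' > path.dat && python3 drive.py path.dat
python3 - <<'E'
from h import *
print(bot.get_obs()["ee_pos"])
i=bot.camera_info("wrist");W=bot.camera("wrist");S=bot.camera("scene");j=bot.camera_info("scene");cv2.imwrite("pics/w5.png",W);cv2.imwrite("pics/s5.png",S)
u,v=proj(j,[.5375,.082,.13]).astype(int);print(u,v)
a=cv2.resize(S[v-70:v+50,u-60:u+60],(400,400),interpolation=2);b=cv2.resize(W[200:400,220:420],(400,400),interpolation=2)
cv2.imwrite("pics/c5.png",np.hstack([a,b]))
E
```

```text
time: 9.0
ee_pos: [0.6054, -0.3032, 0.2598]
tcp_rot: [179.8, -0.2, 25.5]
wrist_force: [0.7, 0.3, -0.8]
opening: 0.0251
grasp_force: 79.4
time: 9.42
ee_pos: [0.5709, -0.1103, 0.2547]
tcp_rot: [180.0, -0.0, 25.5]
wrist_force: [0.6, 0.4, -2.5]
opening: 0.0253
grasp_force: 79.7
time: 9.83
ee_pos: [0.5359, 0.0817, 0.2551]
tcp_rot: [180.0, -0.1, 25.5]
wrist_force: [1.1, 0.4, -1.8]
opening: 0.0253
grasp_force: 79.7
time: 10.17
ee_pos: [0.5368, 0.0789, 0.2545]
tcp_rot: [180.0, -0.0, 24.7]
wrist_force: [-0.1, -0.3, -1.7]
opening: 0.0252
grasp_force: 79.6
[0.5368 0.0789 0.2545]
339 157
```

View pics/c5.png

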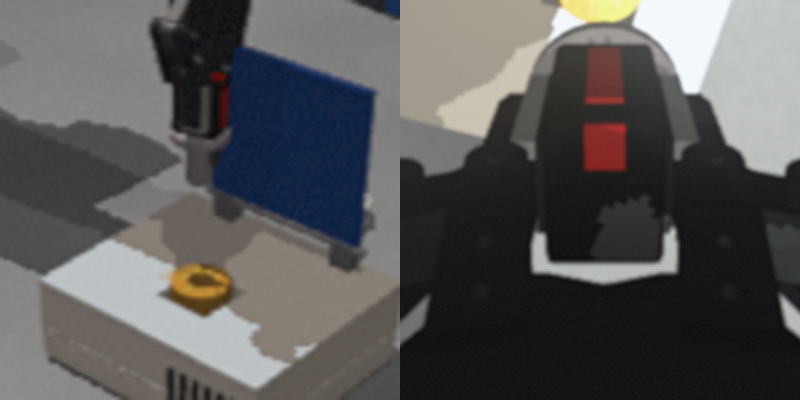

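The shaft hangs upright over the hub (left panel, (200,130)). In the right panel the red stripe is centred at (605,100) and the collar's front arc is at (600,25). I'll check the axis in the hand from the collar's arc.

```bash
python3 - <<'E'
from fit import *
i=bot.camera_info("wrist");o=bot.get_obs();W=cv2.imread("pics/w5.png");t=o["ee_pos"];z=t[2]-.0756+.044
g=cv2.GaussianBlur(W,(3,3),0).astype(float)
a=np.radians(24.7);ax=np.array([np.cos(a),np.sin(a),0])
P=[]
c=np.array([t[0],t[1],z])
for b in np.radians(np.arange(-28,29,3)):
    d=np.array([np.cos(a+b),np.sin(a+b),0]);R=np.arange(.0195,.026,.0002)
    s=np.array([g[int(round(v)),int(round(u))] for u,v in[proj(i,c+r*d) for r in R]]);e=np.linalg.norm(s[4:]-s[:-4],axis=1);k=e.argmax();P.append((c+R[k+2]*d)[:2])
    print(round(np.degrees(b)),round(R[k+2]*1000,1),round(e[k]),end=' | ')
s,r,n,e=circ(P);print(s-t[:2],r,n,e)
for z2 in(z,):print(proj(i,c+.022*ax))
E
```

```text
-28 22.3 172 | -25 21.7 123 | -22 22.5 122 | -19 23.1 82 | -16 24.7 87 | -13 23.7 109 | -10 22.9 123 | -7 22.1 121 | -4 22.7 122 | -1 22.5 126 | 2 22.7 123 | 5 22.1 121 | 8 22.3 123 | 11 22.5 135 | 14 22.1 160 | 17 22.5 148 | 20 22.3 178 | 23 22.1 175 | 26 22.1 123 | [0.004  0.0017] 0.01822958567570918 16 0.00026237053560655666
[321.3847 211.0548]
```

```bash
echo '[{"dx":0.002, "dy":-0.0024, "dz":0.03, "jaw":0}, {"dx":0.002, "dy":-0.0024, "dz":0.06, "jaw":0}, {"dx":0.002, "dy":-0.0024, "dz":0.075, "jaw":0}, {"dx":0.002, "dy":-0.0024, "dz":0.075, "jaw":0}, {"dx":0.002, "dy":-0.0024, "dz":0.075, "jaw":0}]' > path.dat && python3 drive.py path.dat; echo '[{"jaw":0}, {"jaw":0}, {"jaw":0}]' > path.dat && python3 drive.py path.dat; python3 -c "
from workcell import bot;o=bot.get_obs();print(o['ee_pos'],o['tcp_rot'],o['wrist_force'])"
```

```text
time: 10.68
ee_pos: [0.5372, 0.0819, 0.1791]
tcp_rot: [-180.0, 0.1, 24.6]
wrist_force: [0.2, 0.2, -1.3]
opening: 0.0253
grasp_force: 79.9
time: 10.93
ee_pos: [0.538, 0.0827, 0.1808]
tcp_rot: [180.0, -0.1, 24.7]
wrist_force: [-0.2, 0.2, -1.9]
opening: 0.0253
grasp_force: 79.9
[0.53803458 0.08266456 0.1807586 ] [ 1.79965002e+02 -1.20086416e-01  2.46896937e+01] [-0.24381053  0.17863116 -1.85032123]
```

```bash
echo '[{"dx":-0.0006, "dy":0.0005, "dz":0.006, "jaw":0}, {"dx":-0.0006, "dy":0.0005, "dz":0.012, "jaw":0}, {"dx":-0.0006, "dy":0.0005, "dz":0.018, "jaw":0}, {"dx":-0.0006, "dy":0.0005, "dz":0.023, "jaw":0}, {"dx":-0.0006, "dy":0.0005, "dz":0.028, "jaw":0}]' > path.dat && python3 drive.py path.dat; echo '[{"dz":0.001, "jaw":0}, {"dz":0.002, "jaw":0}, {"dz":0.002, "jaw":0}]' > path.dat && python3 drive.py path.dat
```

```text
time: 11.35
ee_pos: [0.5375, 0.0822, 0.1508]
tcp_rot: [180.0, -0.1, 24.7]
wrist_force: [3.6, 0.7, -0.2]
opening: 0.0248
grasp_force: 80.1
time: 11.6
ee_pos: [0.5374, 0.0821, 0.1493]
tcp_rot: [180.0, -0.0, 24.7]
wrist_force: [5.4, 0.8, -3.1]
opening: 0.0248
grasp_force: 80.0
```

```bash
echo '[{"dx":0.0005, "dy":0.0003, "jaw":0}, {"dx":0.0006, "dy":0.0003, "dz":0.001, "jaw":0}, {"dx":0.0006, "dy":0.0003, "dz":0.002, "jaw":0}, {"dx":0.0006, "dy":0.0003, "dz":0.002, "jaw":0}]' > path.dat && python3 drive.py path.dat; echo '[{"dz":0.001, "jaw":0}, {"dz":0.002, "jaw":0}, {"dz":0.003, "jaw":0}, {"dz":0.003, "jaw":0}]' > path.dat && python3 drive.py path.dat
```

```text
time: 11.93
ee_pos: [0.5377, 0.082, 0.1471]
tcp_rot: [-180.0, 0.0, 24.7]
wrist_force: [2.6, 1.6, -2.9]
opening: 0.0252
grasp_force: 79.8
time: 12.27
ee_pos: [0.5377, 0.082, 0.144]
tcp_rot: [-180.0, 0.0, 24.7]
wrist_force: [1.9, 1.2, -2.5]
opening: 0.025
grasp_force: 79.8
```

The key is in the slot without resistance (about 5.6 mm below the rim). I'll keep pressing against the spring.

```bash
echo '[{"dx":0.0002, "dz":0.002, "jaw":0}, {"dx":0.0002, "dz":0.004, "jaw":0}, {"dx":0.0002, "dz":0.006, "jaw":0}, {"dx":0.0002, "dz":0.008, "jaw":0}, {"dx":0.0002, "dz":0.008, "jaw":0}]' > path.dat && python3 drive.py path.dat; echo '[{"dz":0.001, "jaw":0}, {"dz":0.002, "jaw":0}, {"dz":0.003, "jaw":0}, {"dz":0.004, "jaw":0}, {"dz":0.004, "jaw":0}]' > path.dat && python3 drive.py path.dat; echo '[{"dz":0.0007, "jaw":0}, {"dz":0.0014, "jaw":0}, {"dz":0.002, "jaw":0}, {"dz":0.002, "jaw":0}, {"dz":0.002, "jaw":0}]' > path.dat && python3 drive.py path.dat
```

```text
time: 12.68
ee_pos: [0.5378, 0.0821, 0.1361]
tcp_rot: [-180.0, 0.0, 24.7]
wrist_force: [0.8, 0.5, 1.2]
opening: 0.0252
grasp_force: 80.2
time: 13.1
ee_pos: [0.5379, 0.0821, 0.1323]
tcp_rot: [180.0, -0.0, 24.7]
wrist_force: [-1.0, -0.1, 4.8]
opening: 0.0248
grasp_force: 80.5
time: 13.52
ee_pos: [0.5379, 0.0821, 0.1305]
tcp_rot: [180.0, -0.0, 24.7]
wrist_force: [-1.3, 0.6, 5.9]
opening: 0.0251
grasp_force: 80.7
```

```bash
echo '[{"dz":0.0005, "jaw":0}, {"dz":0.001, "jaw":0}, {"dz":0.001, "jaw":0}, {"dz":0.001, "jaw":0}]' > path.dat && python3 drive.py path.dat; echo '[{"dz":0.0005, "jaw":0}, {"dz":0.001, "jaw":0}, {"dz":0.001, "jaw":0}, {"dz":0.001, "jaw":0}]' > path.dat && python3 drive.py path.dat
```

```text
time: 13.85
ee_pos: [0.5379, 0.0821, 0.1297]
tcp_rot: [180.0, -0.0, 24.7]
wrist_force: [-2.5, 0.2, 6.2]
opening: 0.0252
grasp_force: 81.2
time: 14.18
ee_pos: [0.538, 0.0821, 0.1296]
tcp_rot: [180.0, -0.1, 24.7]
wrist_force: [-4.8, 0.0, 12.9]
opening: 0.0249
grasp_force: 82.0
```

The force jumped at TCP z 0.1296, exactly the expected home height. I'll press a little more, relieve the side load and check.

```bash
echo '[{"dx":-0.0003, "dz":0.0005, "jaw":0}, {"dx":-0.0004, "dz":0.001, "jaw":0}, {"dx":-0.0004, "dz":0.001, "jaw":0}, {"dx":-0.0004, "dz":0.001, "jaw":0}, {"dx":-0.0004, "dz":0.001, "jaw":0}]' > path.dat && python3 drive.py path.dat; echo '[{"jaw":0}, {"jaw":0}, {"jaw":0}, {"jaw":0}, {"jaw":0}]' > path.dat && python3 drive.py path.dat
python3 - <<'E'
from h import *
S=bot.camera("scene");print(bot.get_obs()["wrist_force"])
m,b=blobs(S,(105,120,30),(125,255,255),(320,80,420,180));c=cv2.findContours(b[0][3].astype(np.uint8),0,2)[0][0];print(cv2.approxPolyDP(c,2.5,True)[:,0].tolist())
cv2.imwrite("pics/c6.png",cv2.resize(S[90:230,270:410],(560,560),interpolation=2))
E
```

```text
time: 14.6
ee_pos: [0.5379, 0.0821, 0.1295]
tcp_rot: [180.0, -0.1, 24.7]
wrist_force: [-5.8, 0.3, 18.7]
opening: 0.0256
grasp_force: 82.9
time: 15.02
ee_pos: [0.5379, 0.0821, 0.1296]
tcp_rot: [180.0, -0.1, 24.7]
wrist_force: [-5.7, 0.0, 18.4]
opening: 0.0249
grasp_force: 82.9
[-5.6331  1.1461 19.2729]
[[356, 102], [357, 117], [351, 145], [385, 160], [390, 114]]
```

View pics/c6.png

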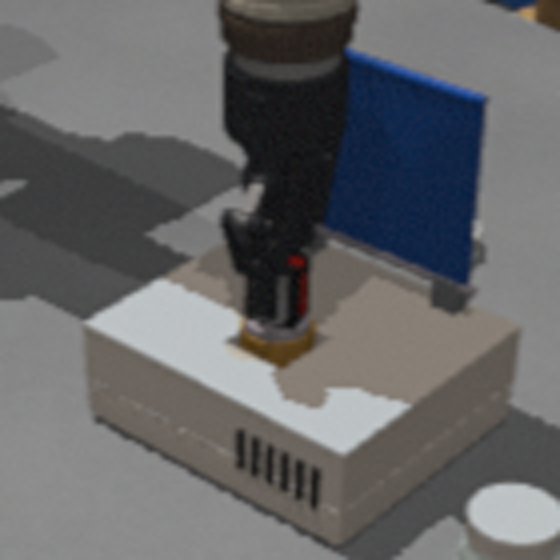

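The collar sits on the brass rim (275,325) with the head still gripped, and the cover stands upright (corner at (390,114), unchanged). The push is steady at about 19 N, so I'm handing the job in.

```bash
python3 -c "
from workcell import bot;print(bot.job_done())"
```

```text
the job is handed in; nothing more can be done
None
```

I handed the job in at about 15 s: the cover stands upright, and the shaft is keyed into the hub with its collar on the rim, still gripped at about 80 N and pressed home at about 19 N; the verdict was not shown.

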